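# Hang a slide carrier on the drying rail

## Robot

A 6-joint arm with a two-finger parallel gripper is mounted at the origin on a cart in front of the work surface, level with it; the furniture and walls round the work are solid. World frame = base frame: x ahead of the robot, y to its left, z up, the work surface at z = 0. Lengths are in m, angles in degrees, forces in N, time in s.
With the tool pointing down it reaches from about 0.375 to 0.75 m from the base axis. Payload 9 kg.
Tool frame: the origin (TCP) lies where the fingers leave the gripper's body, on its centre line; the fingertips stand 73 mm ahead of it and the grasp point (between the pads) lies 54 mm ahead of it (robot.tip_reach is the distance from the TCP to the fingertips, in m); z points along the fingers, y is the direction in which the jaws open and shut (so a half turn about z gives the same grasp; the last joint's range is limited). The gripper opens to 85 mm and grips with 20 to 120 N. Pads are 22 mm wide; open, the fingers measure 114 mm over their backs; the gripper's body (76 mm by 85 mm) begins 54 mm behind the grasp point. The pads swing forward as they close: fully open they stand 13 mm farther back than shut.
Start: joints at [55.422, 5.964, 5.575, 89.605, 0, 77.527], TCP at [0.226, 0.556, 0.304] pointing down, gripper open.
Joint ranges: [-171.21, 171.21], [-48.23, 106.86], [-62.78, 66.21], [-105.2, 120.99], [-86.42, 89.51], [-180, 180]. Speed limits (degrees/s): [127.2, 127.2, 147.25, 180, 180, 180].

## Interface

Orientations are given as [roll, pitch, yaw] about the fixed x, y, z axes, in that order (R = Rz(yaw) Ry(pitch) Rx(roll)).
In Python, from plant import robot gives the robot as it stands. Calls block until the motion is done:
- robot.move_pose(position, orientation): joint-space move of the TCP to a pose.
- robot.line_to(position, vel=0.15, rotation=None, guard=None): straight line of the TCP; rotation=None keeps the orientation; vel is the mean speed in m/s. With guard (N) it stops when the force on the tool has changed by that much, and returns True; else False.
- robot.goto_joints(angles): joint-space move.
- robot.set_gripper(opening): finger opening in m; the grip force is fixed at half the most; returns when the fingers have stopped.
- robot.pause(seconds).
- robot.ik(position, orientation): joint angles nearest the present ones, or None.
- robot.observe(): the state.
- robot.grab_frame(name): name is "scene" or "side" or "wrist"; returns the picture (480x640x3 uint8, blue, green, red); there is no depth.
- robot.get_calibration(name): a dict with "vertical_fov" (degrees; the focal length in pixels is half the picture's height over the tangent of half this angle, whatever the lens; pixels are square), "cx", "cy" (the principal point, pixels), "rvec" (rotation vector, rad) and "tvec" (3), from world to camera coordinates, as OpenCV has them. Camera axes: x right, y down, z forward; pixel columns grow to the right and rows downward; lengths in m; the calibration is good to about 2 mm. A picture is of the moment at which its call begins: read the wrist's pose just before it. get_calibration takes no time and is no camera call; for the wrist camera it gives the pose at the moment of the call.
A pose or a line that the arm cannot do raises robot.IKError and nothing moves.
- robot.job_done(): hands the job in, once; it reports no verdict.
The state is a dict: "time": time; "q": joint angles; "qvel": joint speeds; "joint_torque": joint torques, N m; "tool_pos": TCP position; "tcp_rot": TCP orientation; "ft_force": force on the tool from outside, world axes, zero at the start; "torque": the same for the moment, N m; "gripper_width": finger opening in m.
Only numpy, scipy, OpenCV 4.12 (cv2) and the standard library are available. Lean on these libraries where they do the work, as an engineer would, in place of code of your own. Each camera call takes 0.05 s, during which the arm holds its last target.

## Task

Take the slide carrier with the red grip and hook it onto the drying rail at the yellow band. Then slide it along the rail, without lifting it off, until its hook sits on the red band, and leave it hanging there by itself. Leave the carrier with the blue grip standing where it is.

Things in the scene. Friction and masses are not known exactly. Their poses are not given: they have to be found in the camera images.
- carrier_red: Slide carrier, RED grip, 0.12 kg, upright. Origin: centre of underside. White rack x -34 to 40, y ±23, z 0-34 mm. Above it a steel hook 18 mm wide, open to +x: riser x -14 to -10, lip x 10 to 14 ending at z 70, inside top z 84. Moved in +x, the rail enters the gap under the lip (z 34-70); then lower. Hung, rail axis is at x 0, z 78. Grip: x ±15, y ±6, z 87-142; pinch along y at z 123.
- rail: Fixed rail: steel bar 12 mm thick, 350 mm long, along its y, axis 150 mm over the bench, on posts at y ±175 mm with black 24 mm balls; foot 60x400x12 mm. Origin: on the bench under the bar's middle; z up, +x away from the robot. Yellow band 50 mm long, centred at y +120 (left end), stripe on the foot below. Red and blue bands: one at y -10, one at y -100 mm, either way round.
- mark_red: Red band painted on the bar, 30 mm long, with a red stripe on the foot below it. Origin: on the bar's axis, 150 mm above the bench, at the band's middle; axes as the rail's. The similar blue band is not wanted.
- carrier_blue: The same carrier with a BLUE grip, standing on the bench beside the red one; to be left alone. Origin and axes as for the red one.
Things that resemble listed ones, but are neither listed nor needed, are in the scene too. What is shaped like the carrier_red but brown or turquoise is not meant.

How it is judged (in metres and radians):
On the way, in this order (a step that is already met when the one before it is completed fails the run):
1. the red carrier is hooked over the rail at the yellow band (y of carrier_red in the frame of rail between 0.095 and 0.145 m and x of carrier_red in the frame of rail between -0.015 and 0.015 m and z of carrier_red in the frame of rail between 0.064 and 0.079 m), for 0.2 s.
2. still hooked on, it slides along the bar between the yellow band and the coloured ones (y of carrier_red in the frame of rail between 0.02 and 0.08 m and x of carrier_red in the frame of rail between -0.015 and 0.015 m and z of carrier_red in the frame of rail between 0.064 and 0.079 m), for 0.1 s.
At the end, for the whole second after the job is handed in: The red carrier hangs from the rail by its hook, upright within about 11 degrees and at rest, the middle of its hook within 15 mm of the middle of the red band along the bar (that is, on the band) (y of carrier_red in the frame of mark_red between -0.015 and 0.015 m and x of carrier_red in the frame of mark_red between -0.02 and 0.02 m and z of carrier_red in the frame of mark_red between -0.085 and -0.072 m and angle between carrier_red's own z axis and vertical below 0.2 rad and linear speed of carrier_red below 0.05 m/s); the robot touches nothing.
It fails at once if the carrier with the blue grip is moved more than 25 mm or tipped (distance of carrier_blue from where it was at the start of the episode above 0.025 m or angle between carrier_blue's own z axis and vertical above 0.35 rad).
It fails at once if the red carrier is lifted off the rail again beyond the yellow band (y of carrier_red in the frame of rail between -0.16 and 0.08 m and x of carrier_red in the frame of rail between -0.015 and 0.015 m and z of carrier_red in the frame of rail between 0.09 and 0.13 m).
It also fails if it takes over 42 s, if anything falls off the work surface, if the arm or the gripper's body presses on something with over 40 N, if the wrist force passes 120 N, or if a joint passes its speed limit or range.

## Working session

There is one attempt and no reset: what is moved stays moved. The work goes in short steps, each a Python script; the robot and the scene stay as the last script left them, time stands still between calls to the robot, and variables do not carry over. Pictures are saved under pics/ and viewed, and the job is handed in when it is done.

```bash
mkdir -p pics; ls; python3 - <<'E'
from plant import robot
import cv2
for n in ("scene","side","wrist"):
    c=robot.get_calibration(n); print(n,c)
    cv2.imwrite(f"pics/{n}0.png",robot.grab_frame(n))
o=robot.observe(); print(o['time'],o['tool_pos'],o['tcp_rot'])
E
```

```text
pics
scene {'vertical_fov': 50.28928854298252, 'cx': 319.6611579924535, 'cy': 242.4527797235776, 'rvec': array([ 2.39430282, -0.52929807,  0.20052512]), 'tvec': array([-0.35409036,  0.2481485 ,  1.17887288])}
side {'vertical_fov': 50.09723739681052, 'cx': 310.0798700925547, 'cy': 233.41544494941846, 'rvec': array([ 2.13268227,  0.34982863, -0.18641438]), 'tvec': array([-0.41366548,  0.03880809,  1.38929531])}
wrist {'vertical_fov': 61.31306926106082, 'cx': 313.45175260501907, 'cy': 244.62863562405846, 'rvec': array([-2.37080085, -1.59482719, -0.26248076]), 'tvec': array([-0.60000826, -0.04130532,  0.38224778])}
0.15 [0.22566665 0.55575186 0.30333474] [-1.79944833e+02 -1.14399924e-02  1.57893865e+02]
```

View pics/scene0.png

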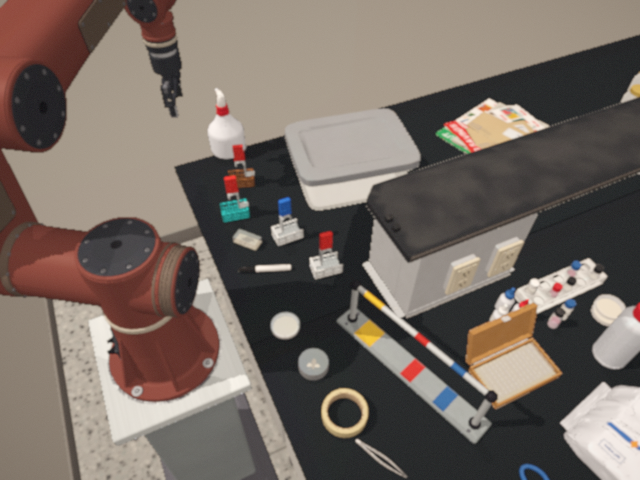

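View pics/side0.png

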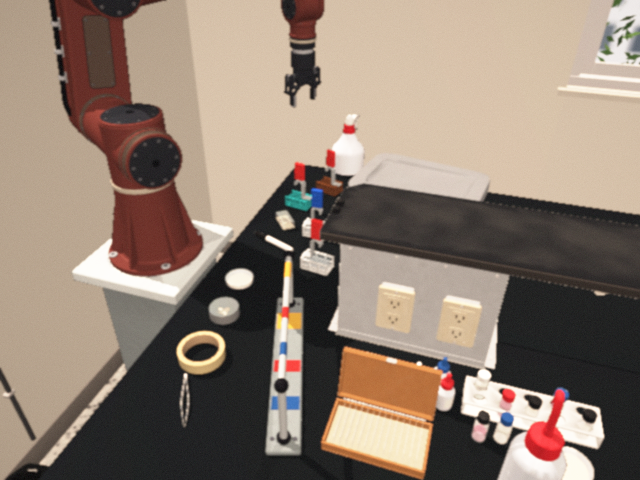

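View pics/wrist0.png

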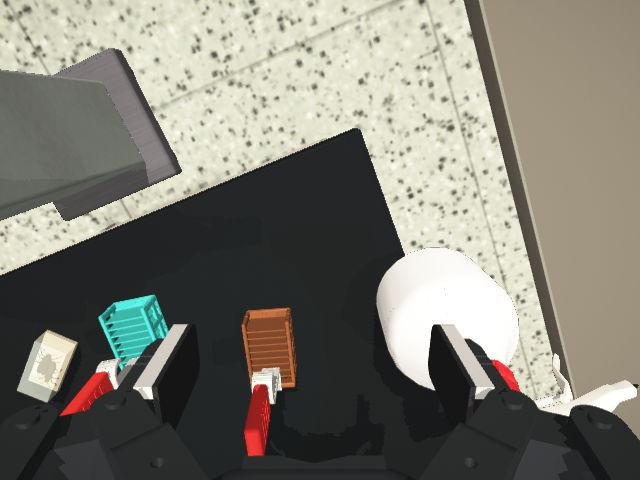

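The scene view has three red-gripped candidates. The white-rack carrier at (326,255) is the target. The teal rack at (235,200) and the brown rack at (240,170) are decoys, and the blue-gripped white one is at (286,225). The red-topped bottle at (222,105) is not a carrier. The rail runs from (353,310) to (485,420). The red stripe is nearer the yellow one, at about (412,370). I'll check with close crops.

```bash
python3 - <<'E'
import cv2,numpy as np
a=cv2.imread("pics/scene0.png")[190:310,250:410]; b=cv2.imread("pics/side0.png")[170:290,250:410]
cv2.imwrite("pics/crop1.png",np.hstack([cv2.resize(i,None,fx=2.5*1,fy=2.5,interpolation=cv2.INTER_CUBIC) for i in (a,b)]))
a=cv2.imread("pics/scene0.png")[270:450,320:520]; b=cv2.imread("pics/side0.png")[240:460,230:330]
cv2.imwrite("pics/crop2.png",np.hstack([cv2.resize(a,(500,450)),cv2.resize(b,(205,450))]))
E
```

```text
(no output)
```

View pics/crop1.png

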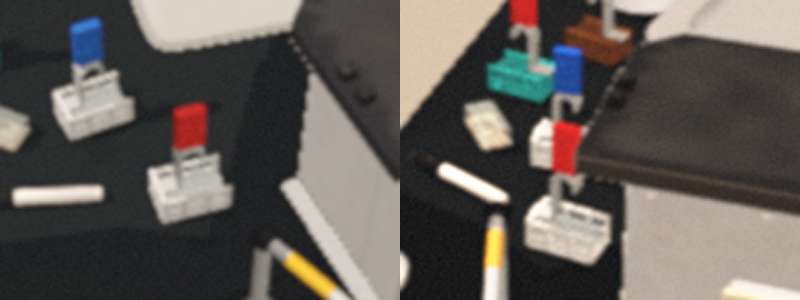

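View pics/crop2.png

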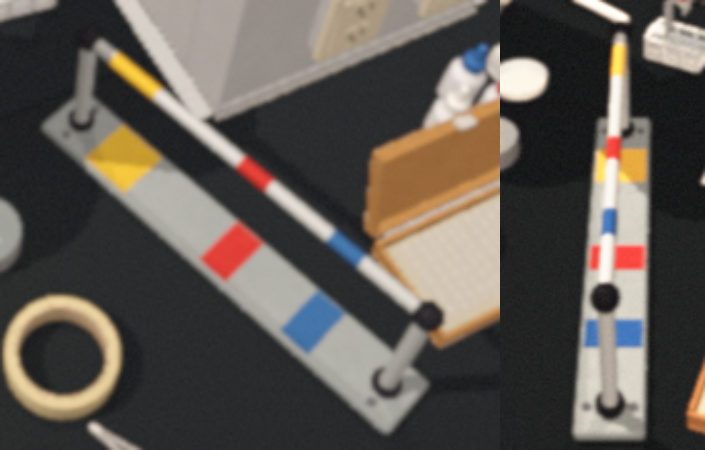

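```bash
cat > h.py <<'E'
import cv2,numpy as np
from plant import robot
def cam(n,c=None):
    c=c or robot.get_calibration(n); f=240/np.tan(np.radians(c['vertical_fov'])/2)
    K=np.array([[f,0,c['cx']],[0,f,c['cy']],[0,0,1]]); R=cv2.Rodrigues(np.array(c['rvec']))[0]
    return K,R,np.array(c['tvec']).reshape(3)
def ray(C,p):
    K,R,t=C; d=R.T@np.linalg.solve(K,[p[0],p[1],1]); return -R.T@t,d/np.linalg.norm(d)
def plane(C,p,z):
    o,d=ray(C,p); return o+d*(z-o[2])/d[2]
def tri(C1,p1,C2,p2):
    o1,d1=ray(C1,p1);o2,d2=ray(C2,p2)
    s=np.linalg.lstsq(np.c_[d1,-d2],o2-o1,rcond=None)[0]
    a=o1+s[0]*d1;b=o2+s[1]*d2
    return (a+b)/2,np.linalg.norm(a-b)
def proj(C,P):
    K,R,t=C; return cv2.projectPoints(np.atleast_2d(np.array(P,float)),cv2.Rodrigues(R)[0],t,K,None)[0][:,0]
def mask(im,col):
    h=cv2.cvtColor(im,cv2.COLOR_BGR2HSV)
    if col=='red': return cv2.inRange(h,(0,150,80),(6,255,255))|cv2.inRange(h,(174,150,80),(180,255,255))
    if col=='yellow': return cv2.inRange(h,(17,140,110),(32,255,255))
    if col=='blue': return cv2.inRange(h,(100,130,60),(125,255,255))
    if col=='white': return cv2.inRange(h,(0,0,120),(180,60,255))
def blobs(m,lo=20,box=None):
    n,l,s,c=cv2.connectedComponentsWithStats(m)
    return [(c[i].round(1).tolist(),s[i].tolist()) for i in range(1,n) if s[i][4]>=lo]
E
python3 - <<'E'
from h import *
for n,(x0,x1,y0,y1) in (("scene",(210,520,130,450)),("side",(240,350,150,460))):
    im=cv2.imread(f"pics/{n}0.png")
    for c in ('red','yellow','blue'):
        m=mask(im,c); k=np.zeros_like(m);k[y0:y1,x0:x1]=255
        print(n,c,blobs(m&k,12))
E
```

```text
scene red [([463.5, 140.9], [451, 130, 23, 23, 74]), ([238.4, 152.8], [233, 145, 12, 16, 146]), ([230.6, 183.4], [223, 175, 16, 18, 220]), ([325.5, 239.5], [319, 231, 14, 18, 231]), ([421.5, 339.0], [415, 333, 14, 13, 101]), ([412.0, 370.0], [401, 360, 23, 21, 242])]
scene yellow [([373.5, 299.6], [364, 291, 21, 19, 164]), ([369.2, 332.7], [355, 321, 29, 25, 396])]
scene blue [([284.2, 205.8], [278, 197, 14, 19, 221]), ([510.0, 292.6], [506, 288, 9, 11, 69]), ([457.9, 368.9], [451, 363, 14, 13, 95]), ([444.6, 398.6], [434, 388, 22, 22, 238])]
side red [([330.1, 158.0], [326, 150, 9, 17, 113]), ([299.4, 171.2], [294, 163, 12, 17, 180]), ([315.8, 228.3], [311, 218, 12, 22, 195]), ([284.9, 311.9], [282, 308, 7, 9, 56]), ([275.8, 365.5], [274, 361, 4, 10, 31]), ([292.7, 365.6], [286, 361, 14, 10, 133])]
side yellow [([286.9, 269.0], [283, 262, 8, 15, 90]), ([278.9, 319.8], [278, 313, 4, 15, 35]), ([294.7, 320.4], [289, 313, 12, 16, 180])]
side blue [([316.4, 197.2], [310, 188, 14, 19, 217]), ([283.0, 347.6], [281, 343, 5, 10, 49]), ([274.3, 402.9], [272, 397, 5, 12, 51]), ([292.3, 402.4], [287, 397, 12, 12, 136])]
```

```bash
python3 - <<'E'
from h import *
S=cam('scene');D=cam('side')
for n,a,b in (("grip",(325.5,239.5),(315.8,228.3)),("bgrip",(284.2,205.8),(316.4,197.2)),("ybar",(373.5,299.6),(286.9,269)),("rbar",(421.5,339),(284.9,311.9)),("bbar",(457.9,368.9),(283,347.6))):
    print(n,*tri(S,a,D,b))
for n,a in (("y",(369.2,332.7)),("r",(412,370)),("b",(444.6,398.6))): print(n,plane(S,a,.012))
E
```

```text
grip [0.43236578 0.05728988 0.11808106] 0.0017030065155287403
bgrip [0.38545453 0.20581091 0.11697398] 0.0011909498612535554
ybar [ 0.44033276 -0.16297638  0.15367644] 0.0009329690726288374
rbar [ 0.48262467 -0.28593326  0.15309451] 0.0017766667783330789
bbar [ 0.5114891  -0.37078451  0.15291182] 0.0020859310840775458
y [ 0.44284861 -0.16262404  0.012     ]
r [ 0.48395285 -0.28573918  0.012     ]
b [ 0.51234944 -0.37186136  0.012     ]
```

```bash
python3 - <<'E'
from h import *
S=cam('scene');D=cam('side')
print(tri(S,(370,193),D,(345,190)),tri(S,(410,256),D,(326,236)))
for p in ((366,266),(400,312),(513,273)): print(plane(S,p,0))
for n,box in (("scene",(290,180,450,330)),("side",(250,150,410,300))):
    im=cv2.imread(f"pics/{n}0.png");x0,y0,x1,y1=box
    cv2.imwrite(f"pics/z_{n}.png",cv2.resize(im[y0:y1,x0:x1],None,fx=5,fy=4 if 0 else 5,interpolation=cv2.INTER_CUBIC)[:600])
E
```

```text
(array([0.51662416, 0.01522706, 0.26778713]), np.float64(0.016931632931745256)) (array([ 0.52082907, -0.15388967,  0.24802362]), np.float64(0.0012789773769763522))
[0.53488003 0.02153632 0.        ]
[ 0.54295748 -0.13794178  0.        ]
[ 0.8705542  -0.15880038  0.        ]
```

View pics/z_scene.png

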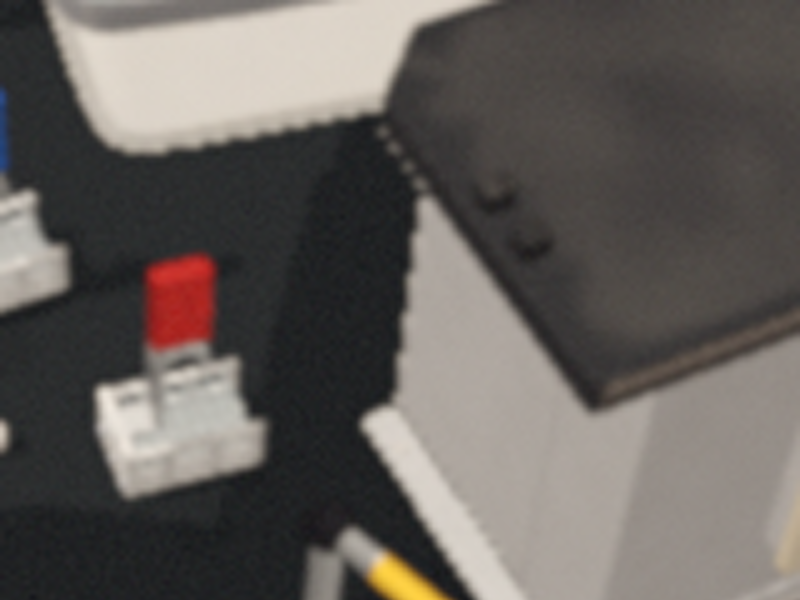

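View pics/z_side.png

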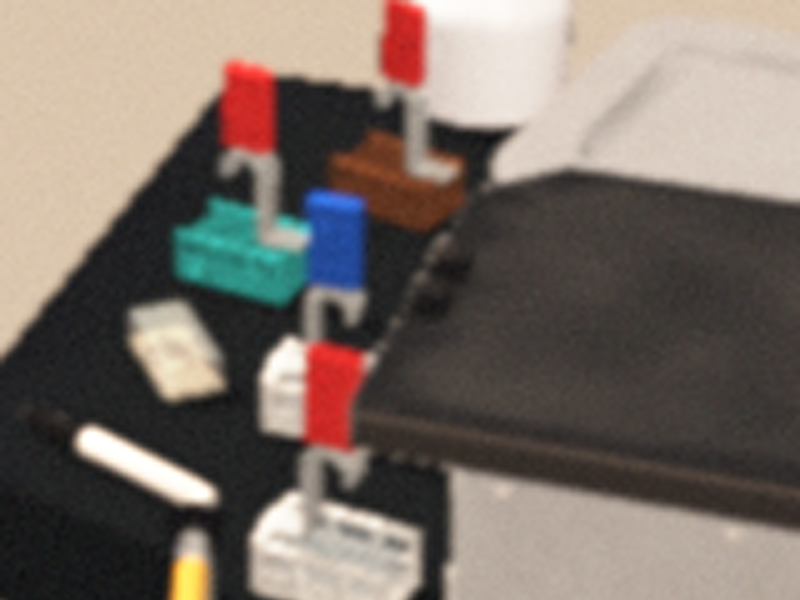

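```bash
python3 - <<'E'
from h import *
S=cam('scene');D=cam('side')
a,b=plane(S,(316,279),0),plane(S,(343,272.4),0); print(a,b,b-a,np.degrees(np.arctan2(*(b-a)[1::-1])))
# side: bottom edge near (250,580)->(300,266)... 
for p in ((300,268),(333,275)): print(plane(D,p,0))
W=cam('wrist'); o=robot.observe()
cc=-W[1].T@W[2]; from scipy.spatial.transform import Rotation as Ro
R=Ro.from_euler('xyz',o['tcp_rot'],degrees=True).as_matrix()
print('cam in tool',R.T@(cc-o['tool_pos']),'axes\n',R.T@W[1].T)
yaw=18.8
import itertools
for y in (0,20,-20,90,-90,180): 
    for (x,yy,z) in ((.36,.05,.32),(.43,.057,.18)):
        print(y,robot.ik([x,yy,z],[180,0,y]))
E
```

```text
[0.39841693 0.03838707 0.        ] [0.47078154 0.02816306 0.        ] [ 0.07236461 -0.01022401  0.        ] -8.041791345090283
[0.39613947 0.03887663 0.        ]
[0.48439953 0.03816655 0.        ]
cam in tool [ 0.08343203  0.00061525 -0.07129284] axes
 [[-8.20852819e-04 -9.46660248e-01 -3.22232370e-01]
 [ 9.99999661e-01 -7.98635955e-04 -2.01145618e-04]
 [-6.69297956e-05 -3.22232426e-01  9.46660583e-01]]
0 [-12.98297675 -36.25456924 -28.29811403  97.95645521   0.
 167.01702325]
0 [ -9.83344655 -23.72175307 -34.2152381   79.50651497   0.
 170.16655345]
20 [-12.98297675 -36.25456924 -28.29811403  97.95645521   0.
 147.01702325]
20 [ -9.83344655 -23.72175307 -34.2152381   79.50651497   0.
 150.16655345]
-20 [ -12.98297675  -36.25456924  -28.29811403   97.95645521    0.
 -172.98297675]
-20 [  -9.83344655  -23.72175307  -34.2152381    79.50651497    0.
 -169.83344655]
90 [-12.98297675 -36.25456924 -28.29811403  97.95645521   0.
  77.01702325]
90 [ -9.83344655 -23.72175307 -34.2152381   79.50651497   0.
  80.16655345]
-90 [ -12.98297675  -36.25456924  -28.29811403   97.95645521    0.
 -102.98297675]
-90 [ -9.83344655 -23.72175307 -34.2152381   79.50651497   0.
 -99.83344655]
180 [-12.98297675 -36.25456924 -28.29811403  97.95645521   0.
 -12.98297675]
180 [ -9.83344655 -23.72175307 -34.2152381   79.50651497   0.
  -9.83344655]
```

```bash
python3 - <<'E'
from h import *
robot.move_pose([.425,.057,.33],[180,0,172])
o=robot.observe(); print(o['time'],o['tool_pos'],o['tcp_rot'])
c=robot.get_calibration('wrist'); im=robot.grab_frame('wrist')
import pickle; pickle.dump(c,open('w1.pkl','wb'))
cv2.imwrite("pics/w1.png",im)
E
```

```text
2.0917 [0.42504486 0.0574956  0.33004388] [1.79990722e+02 2.18568149e-03 1.72036169e+02]
```

View pics/w1.png

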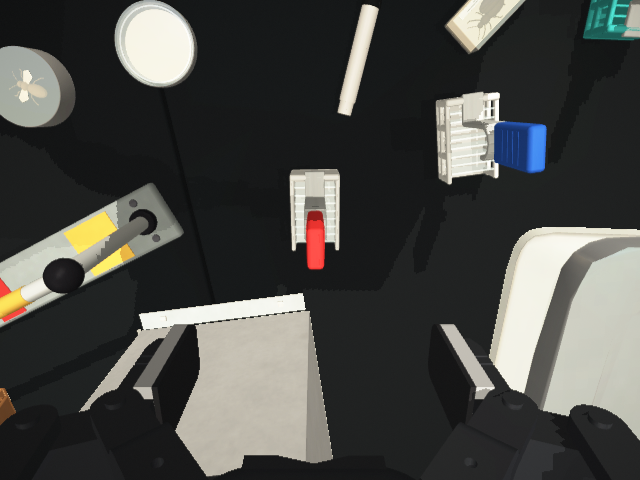

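```bash
python3 - <<'E'
from h import *
im=cv2.imread("pics/w1.png")
cv2.imwrite("pics/w1z.png",cv2.resize(im[160:280,265:365],None,fx=5,fy=5,interpolation=cv2.INTER_CUBIC))
E
```

```text
(no output)
```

View pics/w1z.png

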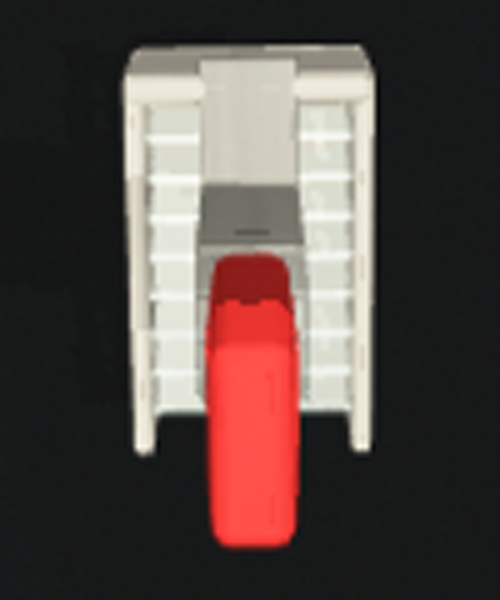

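```bash
python3 - <<'E'
from h import *
import pickle
W=cam('',pickle.load(open('w1.pkl','rb')))
q=lambda z,p: plane(W,(265+p[0]/5,160+p[1]/5),z)
ang=lambda v:np.degrees(np.arctan2(v[1],v[0]))
A,B,C,E=[q(.034,p) for p in((125,78),(375,78),(134,452),(371,450))]
print(A,B,C,E,ang(C-A),ang(E-B),ang(B-A),ang((C+E)/2-(A+B)/2),np.linalg.norm(B-A),np.linalg.norm(C-A),'rackctr',(A+B+C+E)/4)
n,f=q(.142,(254,345)),q(.142,(255,545)); print('grip',n,f,(n+f)/2,ang(f-n),np.linalg.norm(f-n))
# blue
S=cam('scene')
# rail bits from wrist: ball centre, yellow stripe
print(plane(W,(63,275),.15), plane(W,(143,221),.012))
E
```

```text
[0.39817499 0.04054345 0.034     ] [0.40449109 0.08539246 0.034     ] [0.46945118 0.03090538 0.034     ] [0.47541533 0.07615804 0.034     ] -7.700905710451497 -7.418254298730015 81.98373140656719 -7.559976061315051 0.04529157793242107 0.0719248823732392 rackctr [0.43688315 0.05824983 0.034     ]
grip [0.4194226  0.06053969 0.142     ] [0.44797978 0.05671399 0.142     ] [0.43370119 0.05862684 0.142     ] -7.630282021444301 0.028812295775348162
[ 0.42528793 -0.11202799  0.15      ] [ 0.42566752 -0.11327744  0.012     ]
```

```bash
python3 - <<'E'
from h import *
robot.move_pose([.44,-.20,.37],[180,0,198.5])
o=robot.observe(); print(o['time'],o['tool_pos'],o['tcp_rot'])
c=robot.get_calibration('wrist'); im=robot.grab_frame('wrist')
import pickle; pickle.dump(c,open('w2.pkl','wb'))
cv2.imwrite("pics/w2.png",im)
for col in('yellow','red','blue'): print(col,blobs(mask(im,col),60))
E
```

```text
3.1583 [ 0.44018814 -0.19917724  0.36989303] [ 1.79970780e+02  1.54214409e-03 -1.61509409e+02]
yellow [([343.7, 201.1], [321, 178, 47, 48, 2155]), ([357.5, 242.5], [324, 234, 68, 18, 1099]), ([145.1, 314.5], [137, 287, 16, 61, 139])]
red [([223.1, 201.9], [208, 179, 31, 47, 1301]), ([182.8, 243.0], [163, 235, 42, 17, 682]), ([592.0, 296.8], [560, 270, 66, 55, 1997])]
blue [([139.5, 201.9], [123, 179, 34, 47, 1296]), ([61.4, 243.6], [41, 235, 46, 18, 650]), ([197.3, 450.5], [188, 442, 19, 20, 251])]
```

View pics/w2.png

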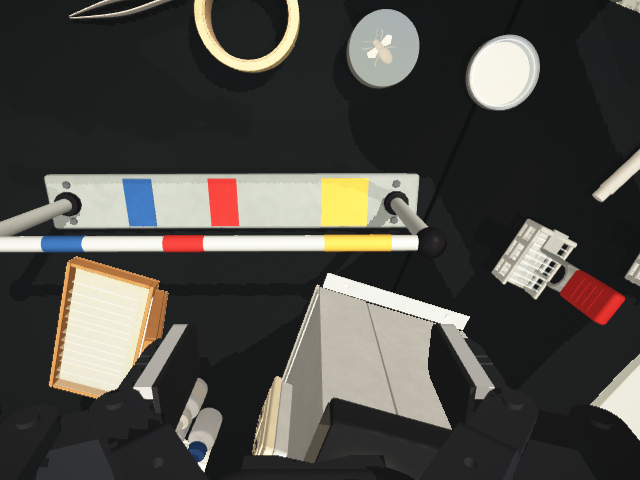

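```bash
python3 - <<'E'
from h import *
import pickle
W=cam('',pickle.load(open('w2.pkl','rb')))
bar=np.array([plane(W,p,.15) for p in((357.5,242.5),(182.8,243),(61.4,243.6))])
st=np.array([plane(W,p,.012) for p in((343.7,201.1),(223.1,201.9),(139.5,201.9))])
s=np.array([.12,-.01,-.1])
for P in (bar,st):
    v=P[0]-P[2]; print(P[:,:2].round(4).tolist(),np.degrees(np.arctan2(-v[0],v[1])),np.linalg.norm(v),'origin',(P-np.outer(s,v/np.linalg.norm(v))).mean(0)[:2])
E
```

```text
[[0.4432, -0.1621], [0.4854, -0.2877], [0.515, -0.3749]] 18.643595286069267 0.22460273231183359 origin [ 0.48224456 -0.27806083]
[[0.4424, -0.1629], [0.4845, -0.2863], [0.513, -0.372]] 18.655500040945455 0.22062073795123185 origin [ 0.48103972 -0.27689313]
```

```bash
cat >> h.py <<'E'
RO=np.array([.4810,-.2770]);RY=18.6
def rail(x,y,z):
    a=np.radians(RY);c,s=np.cos(a),np.sin(a)
    return [RO[0]+c*x-s*y,RO[1]+s*x+c*y,z+.177]
def torail(p):
    a=np.radians(RY);c,s=np.cos(a),np.sin(a);d=np.array(p[:2])-RO
    return c*d[0]+s*d[1],-s*d[0]+c*d[1],p[2]-.177
def snap(n,f):
    c=robot.get_calibration(n); im=robot.grab_frame(n); cv2.imwrite(f"pics/{f}.png",im); return c,im
YR=[180,0,198.6]
E
python3 - <<'E'
from h import *
for p in (rail(-.09,.12,.18),rail(-.09,.12,.098),rail(0,.12,.098),rail(0,-.01,.07)): print(p,robot.ik(p,YR))
robot.move_pose([.4338,.0587,.30],[180,0,172.4])
robot.line_to([.4338,.0587,.177],vel=.12,guard=8)
o=robot.observe(); print(o['time'],o['tool_pos'],o['ft_force'])
snap('wrist','g1');snap('scene','g1s')
robot.set_gripper(0.0)
o=robot.observe(); print(o['time'],o['tool_pos'],o['ft_force'],o['gripper_width'])
snap('wrist','g2')
a,b=[cv2.imread(f"pics/{i}.png") for i in('g1','g2')]
cv2.imwrite("pics/g12.png",cv2.resize(np.hstack([a,b]),(800,300)))
E
```

```text
[np.float64(0.35742572598336886), np.float64(-0.19197412863567603), 0.357] [-46.86901498 -26.90448707 -18.07218962  98.83229744   0.
 -65.46901498]
[np.float64(0.35742572598336886), np.float64(-0.19197412863567603), 0.275] [-46.86901498 -29.35314356 -28.43883163  90.91431193   0.
 -65.46901498]
[np.float64(0.44272488288423156), np.float64(-0.16326779079884973), 0.275] [-36.18418956 -16.91088674 -18.981852    87.92903474   0.
 -54.78418956]
[np.float64(0.4841895930929807), np.float64(-0.2864776841000959), 0.247] [-43.92970672  -0.78948111  -7.27472317  83.51475794   0.
 -62.52970672]
5.425 [0.43424576 0.05858326 0.17783259] [0.01221307 0.28944133 0.60729298]
6.1833 [0.43375175 0.05866976 0.17695567] [ 0.08543861 -0.85034629 -0.51722265] 0.01122336696506
```

View pics/g12.png

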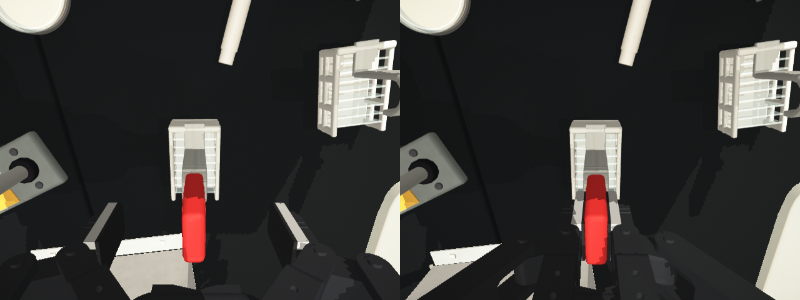

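The pads hold the red grip, with a measured width of 11 mm. The left view shows it before closing, the right view after. Next I lift it and carry it to the pre-hook pose.

```bash
python3 - <<'E'
from h import *
robot.line_to([.4338,.0587,.36],vel=.15)
robot.line_to(rail(-.08,.12,.183),vel=.2,rotation=YR)
robot.line_to(rail(-.08,.12,.098),vel=.12)
robot.pause(.2)
o=robot.observe(); print(o['time'],torail(o['tool_pos']),o['tcp_rot'],o['ft_force'],o['gripper_width'])
import pickle
pickle.dump(snap('wrist','p1')[0],open('p1.pkl','wb'));snap('side','p1s');snap('scene','p1c')
a=cv2.imread("pics/p1s.png")[180:330,220:380];b=cv2.imread("pics/p1c.png")[210:360,280:440]
cv2.imwrite("pics/p1z.png",np.hstack([cv2.resize(i,(400,375),interpolation=cv2.INTER_CUBIC) for i in (a,b)]))
E
```

```text
10.0917 (np.float64(-0.07986587995810829), np.float64(0.11972723972966134), np.float64(0.0987279053622418)) [-1.79943879e+02  2.75540343e-02 -1.61400134e+02] [ 0.550714    0.45037158 -1.40884607] 0.01136366437290611
```

View pics/p1.png

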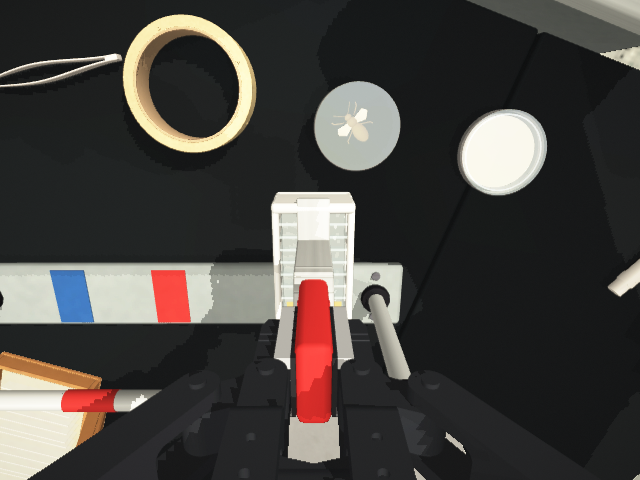

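View pics/p1z.png

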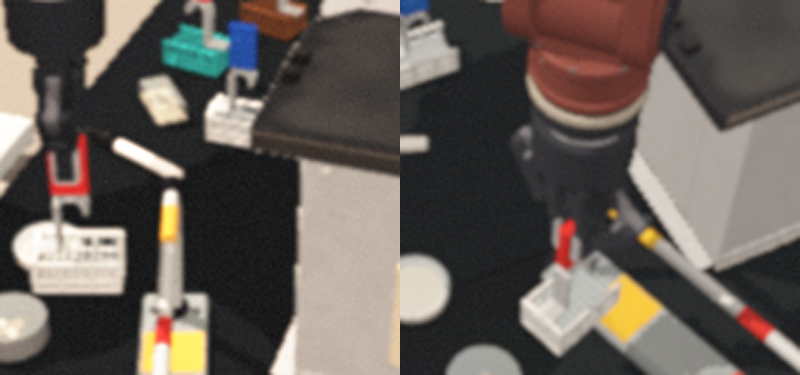

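```bash
python3 - <<'E'
from h import *
g=robot.line_to(rail(0,.12,.098),vel=.07,guard=6)
robot.pause(.15)
o=robot.observe(); print(g,o['time'],torail(o['tool_pos']),o['ft_force'],o['gripper_width'])
snap('wrist','p2');snap('side','p2s');snap('scene','p2c')
a=cv2.imread("pics/p2s.png")[180:330,220:380];b=cv2.imread("pics/p2c.png")[210:360,320:480]
cv2.imwrite("pics/p2z.png",np.hstack([cv2.resize(i,(400,375),interpolation=cv2.INTER_CUBIC) for i in (a,b)]))
E
```

```text
False 11.6833 (np.float64(-0.000221353552632933), np.float64(0.11993239507201704), np.float64(0.0980859960222995)) [ 0.42528148 -0.07714076 -1.28580249] 0.011420101449169735
```

View pics/p2.png

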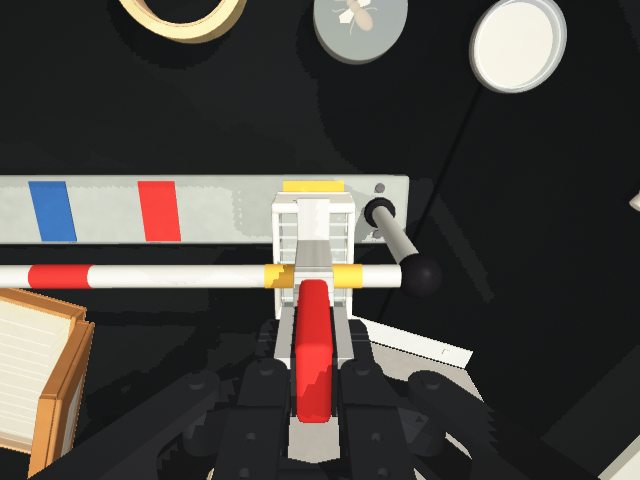

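View pics/p2z.png

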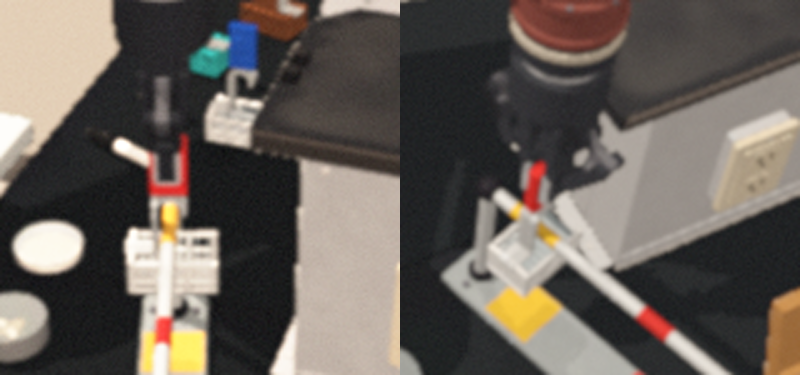

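The bar sits in the hook gap, behind the riser at about (313,275), with the yellow band centred on the carrier. I'll lower it under a force guard.

```bash
python3 - <<'E'
from h import *
g=robot.line_to(rail(0,.12,.067),vel=.03,guard=4)
o=robot.observe(); print(g,o['time'],torail(o['tool_pos']),o['ft_force'])
robot.pause(.4)
o=robot.observe(); print(g,o['time'],torail(o['tool_pos']),o['ft_force'],o['gripper_width'])
snap('wrist','p3');snap('side','p3s');snap('scene','p3c')
a=cv2.imread("pics/p3s.png")[180:330,220:380];b=cv2.imread("pics/p3c.png")[210:360,320:480]
cv2.imwrite("pics/p3z.png",np.hstack([cv2.resize(i,(400,375),interpolation=cv2.INTER_CUBIC) for i in (a,b)]))
E
```

```text
True 12.65 (np.float64(-8.469887881775578e-05), np.float64(0.12009985095903968), np.float64(0.07172291185916124)) [-0.41881165  0.31696503  5.32027079]
True 13.05 (np.float64(-6.321010232974988e-05), np.float64(0.120111378749269), np.float64(0.0716879385616429)) [0.14104166 0.54200747 5.50345603] 0.01132518332198491
```

View pics/p3z.png

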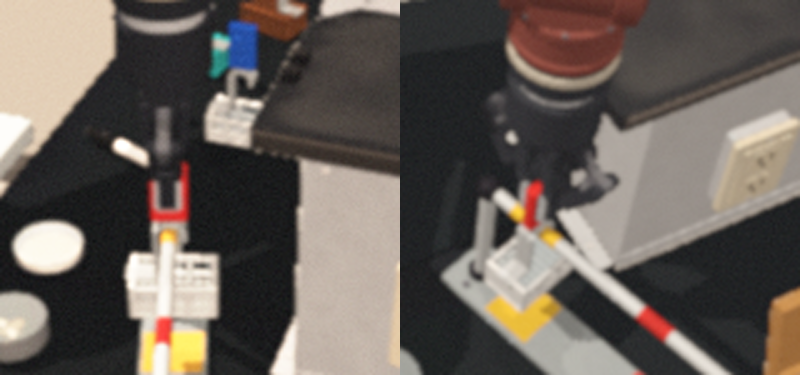

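View pics/p3.png

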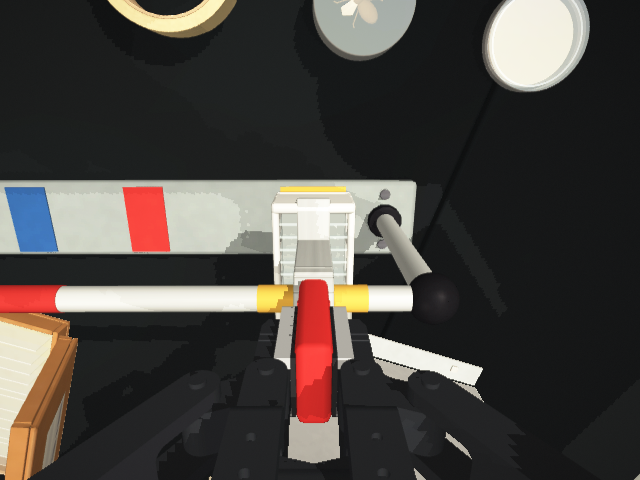

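Contact came at z 0.0717, against 0.072 predicted, and the carrier is centred on the yellow band. I'll raise it 1 mm and slide.

```bash
python3 - <<'E'
from h import *
robot.line_to(rail(0,.12,.073),vel=.02)
g=robot.line_to(rail(0,-.005,.073),vel=.06,guard=8)
robot.pause(.2)
o=robot.observe(); print(g,o['time'],torail(o['tool_pos']),o['ft_force'],o['gripper_width'])
snap('wrist','p4');snap('side','p4s');snap('scene','p4c')
a=cv2.imread("pics/p4s.png")[200:400,200:400];b=cv2.imread("pics/p4c.png")[240:440,340:540]
cv2.imwrite("pics/p4z.png",np.hstack([cv2.resize(i,(400,400),interpolation=cv2.INTER_CUBIC) for i in (a,b)]))
E
```

```text
False 15.8917 (np.float64(3.1334604410938015e-05), np.float64(-0.004917394133667901), np.float64(0.07305396945211795)) [-1.32239362  0.66250337 -1.0282676 ] 0.011418661535903906
```

View pics/p4.png

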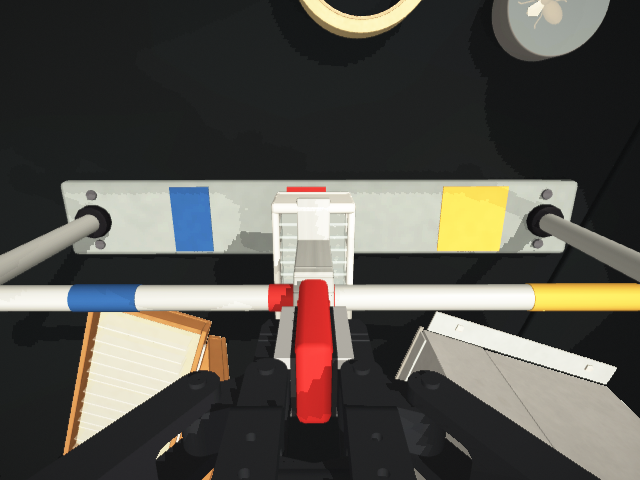

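View pics/p4z.png

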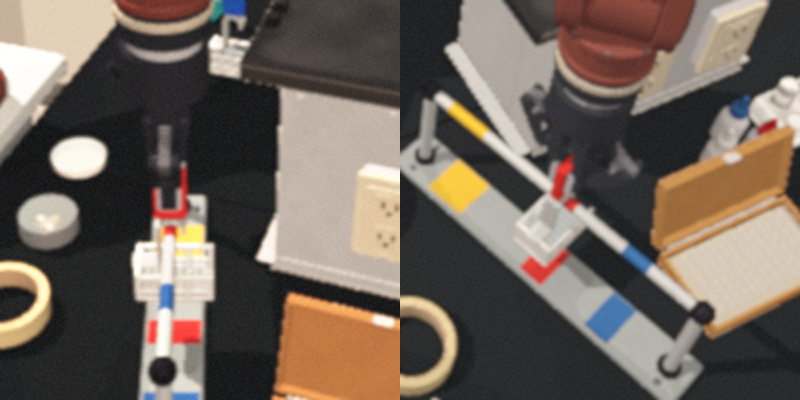

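```bash
python3 - <<'E'
from h import *
robot.line_to(rail(0,-.010,.073),vel=.03)
g=robot.line_to(rail(0,-.010,.069),vel=.015,guard=2)
o=robot.observe(); print(g,o['time'],torail(o['tool_pos']),o['ft_force'])
robot.set_gripper(.05)
robot.pause(.3)
o=robot.observe(); print(g,o['time'],torail(o['tool_pos']),o['ft_force'],o['gripper_width'])
p4=snap('wrist','p5')
E
```

```text
True 16.5833 (np.float64(2.3118530754945125e-05), np.float64(-0.010156817965313102), np.float64(0.07174510813191629)) [-0.10465152 -0.97985771  4.97341774]
True 17.3417 (np.float64(-0.00018172324190653295), np.float64(-0.00979944653065849), np.float64(0.07071392074756985)) [-0.70162589 -0.6285749  -0.52106124] 0.049860809233355605
```

View pics/p5.png

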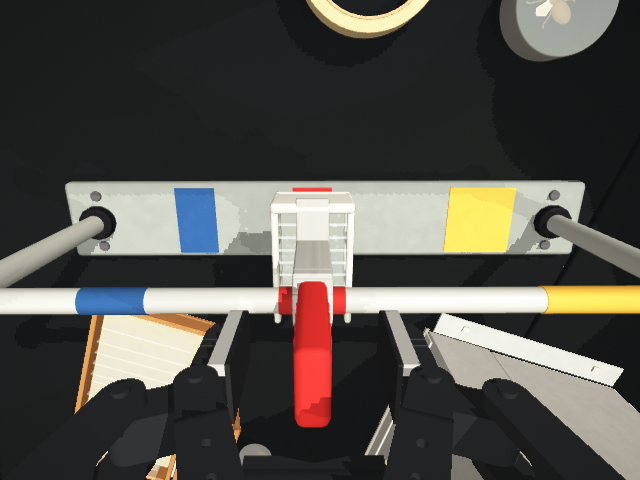

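The fingers are clear and the carrier hangs straight. The red band shows on both sides of the hook, from x 279 to 345, so it is centred at 312 with the carrier at 313. I'll retreat upward and check.

```bash
python3 - <<'E'
from h import *
robot.line_to(rail(0,-.010,.073+.12),vel=.12)
robot.pause(.8)
o=robot.observe(); print(o['time'],torail(o['tool_pos']),o['ft_force'])
snap('wrist','p6');_,s=snap('side','p6s');_,c=snap('scene','p6c')
S=cam('scene');D=cam('side')
for im,b in ((c,(250,180,520,460)),(s,(240,150,350,460))):
    m=mask(im,'red');k=np.zeros_like(m);k[b[1]:b[3],b[0]:b[2]]=255; print(blobs(m&k,12))
    m=mask(im,'blue'); print('blue',blobs(m&k,100))
a=s[180:400,220:390];b=c[240:440,340:540]; w=cv2.imread('pics/p6.png')
cv2.imwrite("pics/p6z.png",np.hstack([cv2.resize(a,(232,300)),cv2.resize(b,(300,300)),cv2.resize(w[100:460],(266,300)) ]))
E
```

```text
19.3583 (np.float64(1.1843385673921715e-05), np.float64(-0.010007418639078969), np.float64(0.19299036822222848)) [0.00409716 0.34632418 0.40511815]
[([425.3, 328.0], [416, 317, 19, 24, 256]), ([407.2, 374.9], [401, 370, 14, 11, 76])]
blue [([284.2, 205.7], [278, 197, 14, 18, 219]), ([458.0, 368.9], [451, 363, 15, 13, 105]), ([444.6, 398.5], [434, 388, 22, 22, 237])]
[([241.8, 151.2], [240, 150, 5, 4, 12]), ([330.0, 158.1], [326, 150, 9, 17, 115]), ([284.1, 297.8], [275, 285, 19, 27, 443]), ([275.9, 365.3], [274, 361, 4, 10, 29]), ([292.9, 365.9], [286, 361, 14, 11, 141])]
blue [([316.4, 197.2], [310, 187, 14, 20, 218]), ([292.3, 402.4], [287, 397, 12, 12, 129])]
```

View pics/p6z.png

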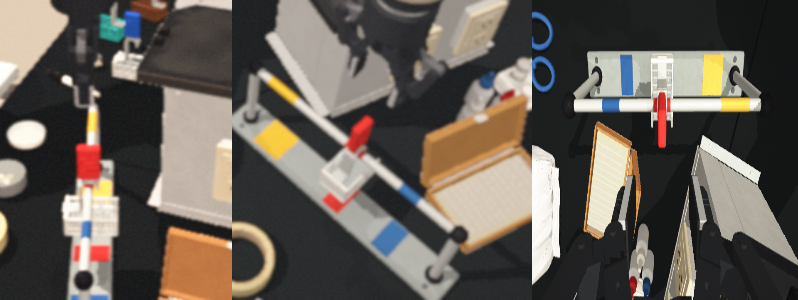

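View pics/p6.png

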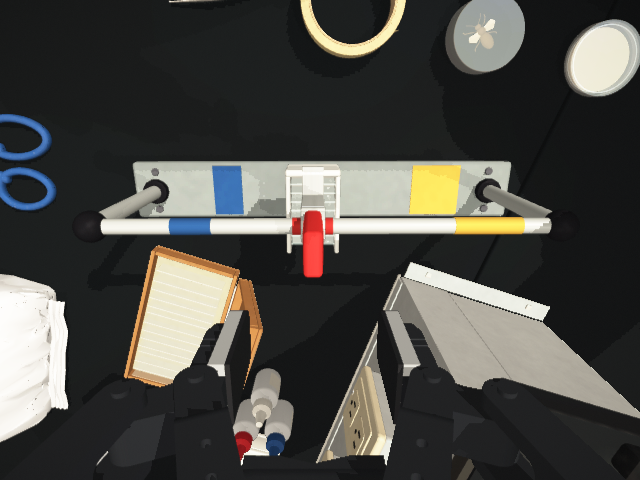

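```bash
python3 - <<'E'
from plant import robot
robot.job_done(); print(robot.observe()['time'])
E
```

```text
the job is handed in; nothing more can be done
the job is handed in; nothing more can be done
```

The red-gripped carrier now hangs by itself on the red band, and I handed the job in just after 19 s of the 42 s allowed. The hand-in reports no verdict.

- **What I did:** I hooked the carrier onto the rail at the yellow band, where contact came at z 0.0717 against 0.072 expected. I then slid it, held about 1 mm above contact, to rail y -0.010, set it down, released it and moved the gripper clear above.
- **Last checks:** The final pictures show it hanging upright. The red band shows on both sides of the hook and is centred within about 1 mm of it. The blue grip is at the same pixel as at the start (284,206), and the tool force is about zero.
- **Disagreement:** My camera measurements differed slightly. Triangulated heights read about 3 mm high, and the bar's band spacing in the wrist view came out about 2% long (0.2246 m instead of 0.220 m). I used rail values close to the foot-stripe measurements, and the contact height agreed with the rail height you gave.

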